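# Get the radio out from between jar and bottle and onto its charger

### The job

The two-way radio lying in the middle of the desk tray is hemmed in by the jar and the square bottle. Stand both aside on the rubber mat, then lay the radio face up in its charging cradle with its foot towards the contact block and its antenna out of the open end, and only then put the jar and the square bottle back, each where it stood in the tray at the start. Keep them upright, drop nothing, and leave the round bottle, the tape roll and the small carton in the tray where they are.

Things in the scene. Friction and masses are not known exactly. Their poses are not given: they have to be found in the camera images.
- jar: Squat white round jar with a wider grey ribbed screw lid; 92 mm tall, body 62 mm across, the lid (top 22 mm) 65 mm across. About 0.22 kg. Origin: centre of its underside, z up along its axis. Stands in the tray at the start.
- square_bottle: White square-section bottle, 50 x 50 mm, walls upright to 98 mm, then a small shoulder and a black round cap 30 mm across; 124 mm tall in all. About 0.26 kg. Origin: centre of its underside, z up, x and y square to its sides. Stands in the tray at the start.
- round_bottle: White round bottle, 54 mm across and straight up to 94 mm, then a cone that narrows to a slim nozzle; 126 mm tall in all. About 0.22 kg. Stands in a corner of the tray, out of the way, and stays where it is. Origin: centre of its underside.
- radio: Black two-way radio lying face (screen) up: body 55 (x) x 110 (y) x 34 mm thick. From its +y end a 12 mm thick antenna stub sticks out 30 mm (at x = +15 mm) and a knob 11 mm (at x = -14 mm), both at mid thickness; the -y end is the plain foot. About 0.21 kg. Origin: centre of the body's underside, z up.
- tray: Fixed grey desk tray, 250 (x) x 270 (y) mm, floor 4 mm thick, rim 16 mm tall. Origin: centre, at desk height. At the start the radio lies along its y in the middle; of jar and square bottle one stands on the robot's side of the radio, the other on the far side, each about 75 mm from the radio's middle and 5 to 20 mm clear of it. Which stands where differs.
- mat: Fixed black rubber mat, the side area: 240 mm (x) x 140 mm (y), 4 mm thick, flat. Origin: centre of its underside, at desk height. It lies to the left or the right of the tray, the cradle on the other side.
- cradle: Fixed charging cradle. Flat grey bed 6 mm above the desk, 90 mm (x) wide. At the -y end a black contact block 34 mm tall, face at y = -65 mm; +y end open for the antenna. Four black lips 14 mm tall, inner faces at x = +-37 mm, y -65 to -47 and 51 to 69 mm; sides open between. Origin: at desk height. The radio lies right with axes as the cradle's, origin 6 mm above the cradle's.
- tape: White roll of tape lying flat in a corner of the tray, 48 mm across, 18 mm tall. Stays where it is. Origin: centre of its underside.
- small_box: Small brown carton in a corner of the tray, 50 x 38 x 22 mm tall. Stays where it is. Origin: centre of its underside.
Things that resemble listed ones, but are neither listed nor needed, are in the scene too. What is shaped like the jar but turquoise is not meant.

How it is judged (in metres and radians):
On the way, in this order (a step that is already met when the one before it is completed fails the run):
1. the jar and the square bottle stand upright on the mat (x of jar in the frame of mat between -0.125 and 0.125 m and y of jar in the frame of mat between -0.075 and 0.075 m and z of each of jar, square_bottle in the frame of mat below 0.01 m and angle between each of jar, square_bottle's own z axis and vertical below 0.12 rad and x of square_bottle in the frame of mat between -0.125 and 0.125 m and y of square_bottle in the frame of mat between -0.075 and 0.075 m), for 0.2 s.
2. the radio lies in its cradle, antenna out of the open end, while the jar and the square bottle still stand on the mat (all of step 1 and x of radio in the frame of cradle between -0.015 and 0.015 m and y of radio in the frame of cradle between -0.014 and 0.014 m and z of radio in the frame of cradle below 0.01 m and angle between radio's own z axis and vertical below 0.08 rad and angle between the y axis of radio and the y axis of cradle, either way round below 0.26 rad and contact force between the fingers and radio below 0.05 N), for 0.2 s.
At the end, for the whole second after the job is handed in: The radio lies flat in the cradle, face up, within 15 mm across and 14 mm along and 0.26 rad of its place, antenna out of the open end; the jar and the square bottle stand upright within 15 mm of where each stood at the start; all at rest (x of radio in the frame of cradle between -0.015 and 0.015 m and y of radio in the frame of cradle between -0.014 and 0.014 m and z of radio in the frame of cradle below 0.01 m and angle between radio's own z axis and vertical below 0.08 rad and angle between the y axis of radio and the y axis of cradle, either way round below 0.26 rad and distance of each of jar, square_bottle from where it was at the start of the episode below 0.015 m and angle between each of jar, square_bottle's own z axis and vertical below 0.1 rad and linear speed of each of jar, square_bottle, radio below 0.02 m/s); the robot touches nothing.
It fails at once if the jar or the square bottle is tipped (more than 0.6 rad) (angle between any of jar, square_bottle's own z axis and vertical above 0.6 rad).
It fails at once if the jar, the square bottle or the radio is dropped (falls free at over 0.8 m/s, about 33 mm) ((contact force between the fingers and jar below 0.05 N and linear speed of jar above 0.8 m/s) or (contact force between the fingers and square_bottle below 0.05 N and linear speed of square_bottle above 0.8 m/s) or (contact force between the fingers and radio below 0.05 N and linear speed of radio above 0.8 m/s)).
It fails at once if the round bottle, the tape roll or the small carton is moved by more than 25 mm (distance of any of round_bottle, tape, small_box from where it was at the start of the episode above 0.025 m).
It also fails if it takes over 109 s, if anything falls off the work surface, if the arm or the gripper's body presses on something with over 40 N, if the wrist force passes 120 N, or if a joint passes its speed limit or range.

### The arm

A 6-joint arm with a two-finger parallel gripper is mounted at the origin on the work surface. World frame = base frame: x ahead of the robot, y to its left, z up, the work surface at z = 0. Lengths are in mm, angles in rad, forces in N, time in s.
With the tool pointing down it reaches from about 250 to 775 mm from the base axis. Payload 8.9 kg.
Tool frame: the origin (TCP) lies between the finger pads; the fingertips stand 8 mm ahead of it and the grasp point (between the pads) lies 11 mm behind it; y points along the fingers, z is the direction in which the jaws open and shut, and the axes are right-handed (so a half turn about y gives the same grasp; the last joint's range is limited). The gripper opens to 85 mm and grips with 20 to 120 N. Pads are 22 mm wide; open, the fingers measure 114 mm over their backs; the gripper's body (76 mm by 85 mm) begins 54 mm behind the grasp point. The pads swing forward as they close: fully open they stand 13 mm farther back than shut.
Start: joints at [-0.139, 0.291, -0.153, 1.127, 0, 1.431], TCP at [524.999, 0.004, 239.305] pointing down, gripper open.
Joint ranges: [-2.52, 2.52], [-0.91, 1.74], [-1.3, 1.37], [-1.96, 2.02], [-1.52, 1.47], [-3.14, 3.14]. Speed limits (rad/s): [2.22, 2.22, 2.79, 3.14, 3.14, 3.14].

### API

Orientations are given as a rotation vector (axis times angle).
In Python, from rig import * gives the robot as it stands. The module is installed in compiled form; this text tells all that it offers.
- The arm moves only by the tool drive_tool, never from a script. Its argument "commands" is a list of rows, each a list of 7 numbers: the shift along the tool's x, y, z in cm, then the turn, a rotation vector about the tool's x, y, z in degrees, then the opening, from 0 (shut) to 1 (fully open). In form: [[dx, dy, dz, wx, wy, wz, grip], ...]. A call has 1 to 20 rows; each row shifts and turns the commanded pose from where the row before left it, along the tool's axes as they then stand; what a row does not reach is not made up. A row lasts 1/8 s, in which the tool goes at most 62.5 mm and 10.7 degrees, less where a joint would pass 70% of its speed; a pose out of reach is approached as far as the arm can. A call with a gripper value outside its range is refused whole. The fingers move at their own pace and stop on an object; "newtons" is the grip in N (left out, the last holds). Time passes only in rows, so rows that do not move let the fingers close. It gives the time, the measured TCP pose, the force and the opening at its end, in the units of the state.
- observe(): the state, without advancing time (a new reading comes with each control period).
- read_camera(name): name is "scene" or "side" or "wrist"; returns a dict with "image" (400x640x3 uint8, blue, green, red), "range_z" (400x640 float32, mm along the optical axis (not along the pixel's ray), 0 where there is no reading), "vfov" (degrees; the focal length in pixels is half the picture's height over the tangent of half this angle, whatever the lens; pixels are square), "cx", "cy" (the principal point, pixels), "position" and "rotation" of the camera in the world. Camera axes: x right, y down, z forward; pixel columns grow to the right and rows downward; lengths in mm; the calibration is good to about 2 mm. A picture is of the moment at which its call begins.
- finish_job(): hands the job in, once; it reports no verdict.
The state is a dict: "t": time; "joint_positions": joint angles; "dq": joint speeds; "joint_torque": joint torques, N m; "position": TCP position; "orientation": TCP orientation; "contact_force": force on the tool from outside, world axes, zero at the start; "moment": the same for the moment, N m; "grip_width": finger opening in mm.
Only numpy, scipy, OpenCV 4.12 (cv2) and the standard library are available. Lean on these libraries where they do the work, as an engineer would, in place of code of your own. Each camera call takes 0.05 s, during which the arm holds its last target.

## Working session

There is one attempt and no reset: what is moved stays moved. The work goes in short steps, Python scripts to look and compute and a tool call to move; the robot and the scene stay as the last step left them, time stands still between calls to the robot, and variables do not carry over. Pictures are saved under pics/ and viewed, and the job is handed in when it is done.

Besides the shell and the picture viewer there is one more tool, called after "Request:" as name([rows], argument=value, ...), one row to a line, values as JSON. drive_tool: Moves the arm, as the interface text tells. Its arguments: {"type":"object","properties":{"commands":{"type":"array"},"newtons":{"type":"number"}},"required":["commands"]}

```bash
mkdir -p pics; cat > h.py <<'E'
from rig import *
import numpy as np, cv2
from scipy.spatial.transform import Rotation as R
def cam(n):
    c=read_camera(n); c['f']=c['image'].shape[0]/2/np.tan(np.radians(c['vfov'])/2)
    r=np.array(c['rotation'],float)
    c['R']=r if r.shape==(3,3) else R.from_rotvec(r).as_matrix()
    c['p']=np.array(c['position'],float); return c
def ray(c,u,v):
    d=np.stack([(np.asarray(u,float)-c['cx'])/c['f'],(np.asarray(v,float)-c['cy'])/c['f'],np.ones_like(np.asarray(u,float))],-1)
    return d@c['R'].T
def plane(c,u,v,z):
    d=ray(c,u,v); s=(z-c['p'][2])/d[...,2]; return c['p']+d*s[...,None]
def depthpts(c):
    v,u=np.mgrid[0:400,0:640]; z=c['range_z'].astype(float)
    P=c['p']+ray(c,u,v)*z[...,None]; P[z<=0]=np.nan; return P
E
python3 - <<'E'
from h import *
print(observe())
for n in ['scene','side','wrist']:
    c=cam(n); cv2.imwrite(f'pics/{n}0.png',c['image']); print(n,c['vfov'],c['cx'],c['cy'],c['position'],c['rotation'],(c['range_z']>0).mean())
    np.save(f'pics/{n}0.npy',c,allow_pickle=True)
E
```

```text
{'t': 0.0, 'joint_positions': array([-1.39319739e-01,  2.91299869e-01, -1.54144764e-01,  1.12671525e+00,
       -5.65740742e-06,  1.43150161e+00]), 'dq': array([ 0.00130297, -0.00177501, -0.00182344,  0.00024834, -0.0010958 ,
       -0.00247536]), 'joint_torque': array([-3.46096487e-03, -5.37150800e+01,  3.31364536e+01,  1.60375424e-02,
       -3.39078597e-04,  1.08972756e-05]), 'position': array([5.24553359e+02, 5.42873822e-02, 2.38715255e+02]), 'orientation': array([-1.21004731,  1.21029977, -1.20844357]), 'contact_force': array([ 0.6316805 ,  0.09338013, -0.23990134]), 'moment': array([-0.02194498, -0.01151418,  0.07954775]), 'grip_width': 85.04777556012907}
scene 50.01391362123803 314.6158921532176 193.5078519479296 [ 969.11258767 -383.86632379  942.91305601] [-2.41930224 -0.98950015  0.29932163] 0.9960390625
side 56.733716142313796 322.643360488512 194.45100500556134 [ 499.74441204 -572.25658981  484.56581531] [-2.23084398  0.12630133 -0.03292237] 0.9961015625
wrist 64.04878963926654 322.2838509162981 200.1123977586477 [525.21260518  77.14315887 373.86261979] [ 2.83812424e+00 -3.85725190e-04 -4.84831587e-04] 0.99576171875
```

View pics/scene0.png

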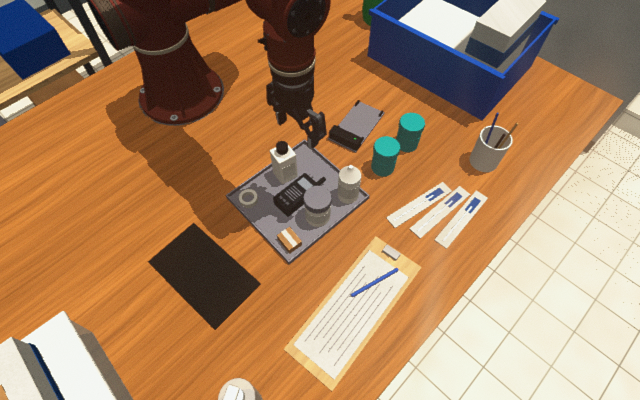

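View pics/side0.png

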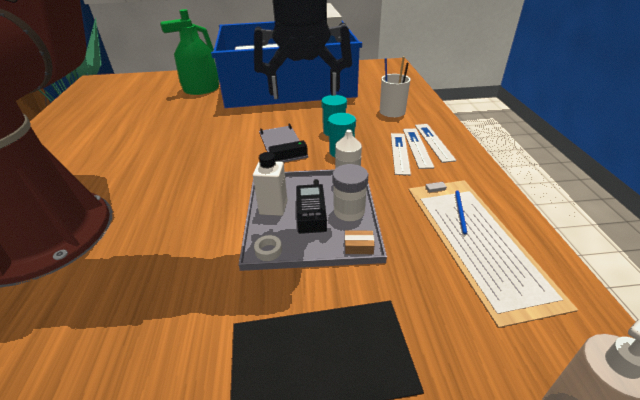

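View pics/wrist0.png

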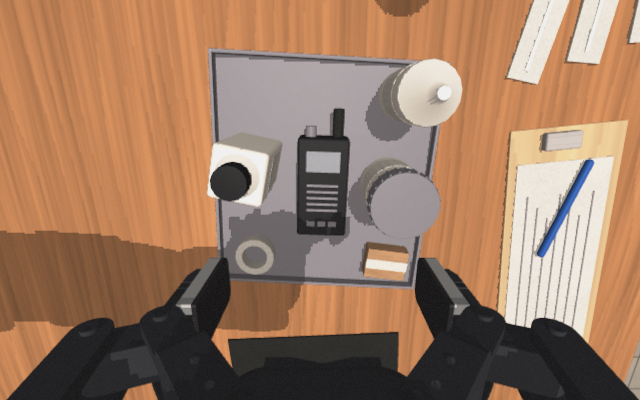

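```bash
python3 - <<'E'
from h import *
for r in [[-1.21,1.21,-1.21]]: print(R.from_rotvec(r).as_matrix().round(3))
for n in ['scene','side','wrist']:
    c=np.load(f'pics/{n}0.npy',allow_pickle=True).item(); print(n,c['R'].round(2).tolist(),c['f'])
E
```

```text
[[-0.001 -0.001  1.   ]
 [-1.    -0.001 -0.001]
 [ 0.001 -1.    -0.001]]
scene [[0.71, 0.59, -0.38], [0.7, -0.61, 0.37], [-0.01, -0.53, -0.85]] 428.76545640491565
side [[0.99, -0.08, 0.07], [-0.1, -0.61, 0.78], [-0.02, -0.79, -0.62]] 370.4042056679992
wrist [[1.0, -0.0, -0.0], [-0.0, -0.95, -0.3], [-0.0, 0.3, -0.95]] 319.76387291725945
```

The wrist view shows the square bottle at (240,175) on the robot's side and the jar at (403,200) on the far side. The radio is at (323,185) with its antenna to +y (up in the picture). Round bottle (423,93), tape (255,257) and carton (387,262) are in the corners. The mat lies on the -y side and the cradle on +y, at (283,140) in the side view with its block nearest the camera. The jar-like things are the grey-lidded one in the tray at (403,200) and two turquoise ones outside the tray at (334,115) and (342,130) in the side view. The grey-lidded white one fits the description.

```bash
python3 - <<'E'
from h import *
C={n:np.load(f'pics/{n}0.npy',allow_pickle=True).item() for n in ['scene','side','wrist']}
w=C['wrist']['image']; s=C['scene']['image']
a=cv2.resize(w[40:300,195:475],None,fx=1.4,fy=1.4); b=cv2.resize(s[90:260,225:435],None,fx=1.9,fy=1.9)
out=np.zeros((max(a.shape[0],b.shape[0]),a.shape[1]+b.shape[1],3),np.uint8); out[:a.shape[0],:a.shape[1]]=a; out[:b.shape[0],a.shape[1]:]=b
cv2.imwrite('pics/crop0.png',out); print(out.shape)
# height map, x 350..700 , y -350..350, from each view
for n in C:
    P=depthpts(C[n]).reshape(-1,3); 
    for nm,zr in [('z65-80',(65,80)),('z80-90',(80,92)),('z93-99',(93,98.5)),('z104-135',(104,135)),('30-40',(28,44))]:
        m=(P[:,2]>zr[0])&(P[:,2]<zr[1])&(P[:,0]>380)&(P[:,0]<720)&(P[:,1]>-350)&(P[:,1]<330)
        g=np.zeros((340,340),np.uint8); q=P[m]
        g[((q[:,1]+350)/2).astype(int).clip(0,339),((q[:,0]-380)/2).astype(int).clip(0,339)]=255
        g=cv2.morphologyEx(g,cv2.MORPH_CLOSE,np.ones((5,5)))
        k,L,S,ce=cv2.connectedComponentsWithStats(g)
        for i in range(1,k):
            if S[i,4]>25:
                mm=L[((q[:,1]+350)/2).astype(int).clip(0,339),((q[:,0]-380)/2).astype(int).clip(0,339)]==i
                r=q[mm]; print(n,nm,'x',r[:,0].min().round(),r[:,0].max().round(),'y',r[:,1].min().round(),r[:,1].max().round(),'zmed',np.median(r[:,2]).round(1),mm.sum())
E
```

```text
(364, 791, 3)
scene z65-80 x 595.0 632.0 y -50.0 -4.0 zmed 71.3 60
scene z65-80 x 423.0 479.0 y -16.0 30.0 zmed 73.1 85
scene z65-80 x 595.0 640.0 y 54.0 91.0 zmed 72.7 81
scene z65-80 x 603.0 651.0 y 181.0 220.0 zmed 73.9 71
scene z65-80 x 590.0 646.0 y 287.0 327.0 zmed 74.2 72
scene z80-90 x 585.0 634.0 y -50.0 -4.0 zmed 86.5 73
scene z80-90 x 436.0 480.0 y -16.0 30.0 zmed 86.0 61
scene z80-90 x 601.0 640.0 y 53.0 94.0 zmed 86.3 56
scene z80-90 x 586.0 651.0 y 180.0 247.0 zmed 90.3 317
scene z80-90 x 581.0 647.0 y 288.0 330.0 zmed 89.9 216
scene z93-99 x 569.0 632.0 y -50.0 15.0 zmed 95.3 479
scene z93-99 x 461.0 479.0 y -17.0 33.0 zmed 96.5 30
scene z93-99 x 598.0 638.0 y 54.0 99.0 zmed 96.1 59
scene z93-99 x 587.0 644.0 y 186.0 243.0 zmed 93.7 73
scene z93-99 x 584.0 644.0 y 296.0 330.0 zmed 93.7 57
scene z104-135 x 428.0 468.0 y -8.0 29.0 zmed 124.4 189
scene z104-135 x 592.0 634.0 y 59.0 99.0 zmed 110.5 190
scene 30-40 x 603.0 622.0 y -135.0 -113.0 zmed 28.3 10
scene 30-40 x 580.0 596.0 y -131.0 -105.0 zmed 28.9 13
scene 30-40 x 495.0 552.0 y -72.0 67.0 zmed 37.3 806
scene 30-4
[... 1536 characters left out ...]
z80-90 x 568.0 614.0 y -23.0 17.0 zmed 86.6 226
wrist z80-90 x 434.0 479.0 y -12.0 43.0 zmed 86.3 203
wrist z80-90 x 586.0 602.0 y 57.0 106.0 zmed 86.3 155
wrist z93-99 x 568.0 634.0 y -49.0 17.0 zmed 96.6 3749
wrist z93-99 x 431.0 480.0 y -11.0 43.0 zmed 95.9 123
wrist z93-99 x 586.0 637.0 y 55.0 109.0 zmed 97.0 280
wrist z104-135 x 434.0 470.0 y -6.0 33.0 zmed 127.9 1644
wrist z104-135 x 591.0 633.0 y 61.0 103.0 zmed 110.9 2199
wrist 30-40 x 579.0 627.0 y -133.0 -96.0 zmed 28.2 58
wrist 30-40 x 496.0 554.0 y -70.0 68.0 zmed 38.6 5140
wrist 30-40 x 570.0 616.0 y -24.0 15.0 zmed 36.0 182
wrist 30-40 x 433.0 480.0 y -12.0 42.0 zmed 36.5 168
wrist 30-40 x 586.0 604.0 y 56.0 105.0 zmed 37.0 123
```

View pics/crop0.png

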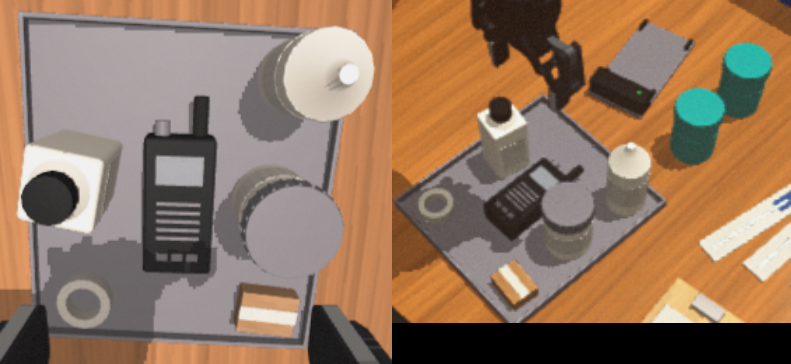

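The crop confirms the white jar with the grey ribbed lid at picture (290,225) and the square bottle with the black cap at (65,190), slightly turned. Next come the yaws, and the poses of the cradle and mat.

```bash
python3 - <<'E'
from h import *
C={n:np.load(f'pics/{n}0.npy',allow_pickle=True).item() for n in ['scene','side','wrist']}
def rect(p): 
    r=cv2.minAreaRect(p.astype(np.float32)); return [np.round(x,1) for x in (r[0],r[1],r[2])]
def box(P,x0,x1,y0,y1,z0,z1):
    return (P[...,0]>x0)&(P[...,0]<x1)&(P[...,1]>y0)&(P[...,1]<y1)&(P[...,2]>z0)&(P[...,2]<z1)
for n in C:
    c=C[n];P=depthpts(c);g=c['image'].max(2)
    m=box(P,490,560,-90,46,33,46); 
    m=cv2.morphologyEx(m.astype(np.uint8),cv2.MORPH_OPEN,np.ones((3,3)))>0
    print(n,'radio',rect(P[m][:,:2]))
    # square bottle walls/top slices
    m=box(P,415,485,-25,48,60,103); print(n,'sq',rect(P[m][:,:2]), m.sum())
    m=box(P,415,485,-25,48,122,133); print(n,'cap',rect(P[m][:,:2]),np.median(P[m][:,2]))
    m=box(P,560,640,-60,25,90,103); print(n,'lid',cv2.minEnclosingCircle(P[m][:,:2].astype(np.float32)),np.median(P[m][:,2]))
    m=box(P,560,660,40,120,40,94); 
    if m.sum()>9: print(n,'round',P[m].min(0).round(),P[m].max(0).round())
    m=box(P,420,560,160,235,26,40); print(n,'block',rect(P[m][:,:2]) if m.sum()>9 else 0)
    m=box(P,400,600,165,400,3.,10)&(c['image'].max(2)<190)&((c['image'].max(2).astype(int)-c['image'].min(2))<40); print(n,'bed',rect(P[m][:,:2]) if m.sum()>9 else 0, np.median(P[m][:,2]) if m.sum() else 0)
    m=box(P,420,600,260,400,10,17); print(n,'lips',P[m][::max(1,m.sum()//12)].round().tolist())
    m=box(P,300,800,-420,-140,0,8)&(g<60)
    m=cv2.morphologyEx(m.astype(np.uint8),cv2.MORPH_OPEN,np.ones((3,3)))>0
    print(n,'mat',rect(P[m][:,:2]) if m.sum()>9 else 0, np.median(P[m][:,2]) if m.sum() else 0)
E
```

```text
scene radio [array([524.5, -16.8]), array([110.4,  55.4]), np.float64(88.2)]
scene sq [array([451.5,  11.8]), array([50.7, 50.3]), np.float64(78.5)] 361
scene cap [array([450.2,  11.8]), array([27.7, 29.2]), np.float64(84.1)] 127.14379224430286
scene lid ((599.8392333984375, -18.03377342224121), 33.774375915527344) 95.17493880763112
scene round [589.  53.  40.] [640.  97.  94.]
scene block [array([487.4, 205.2]), array([88.8, 33.7]), np.float64(12.9)]
scene bed [array([504.1, 266.7]), array([149.3, 194. ]), np.float64(13.0)] 5.831958329973304
scene lips [[421.0, 327.0, 16.0], [421.0, 332.0, 12.0], [493.0, 354.0, 15.0], [492.0, 352.0, 12.0], [494.0, 354.0, 11.0], [497.0, 355.0, 13.0], [491.0, 343.0, 14.0], [494.0, 345.0, 14.0], [495.0, 349.0, 12.0], [498.0, 348.0, 15.0], [497.0, 342.0, 15.0], [498.0, 344.0, 14.0], [499.0, 349.0, 11.0], [459.0, 306.0, 10.0], [497.0, 342.0, 11.0], [457.0, 287.0, 10.0], [461.0, 270.0, 10.0], [486.0, 280.0, 10.0]]
scene mat [array([ 514.9, -309.3]), array([237.7, 137.2]), np.float64(3.0)] 3.604170116599448
side radio [array([523.3, -18.3]), array([110.2, 
[... 759 characters left out ...]
.0], [589.0, 299.0, 13.0], [592.0, 300.0, 12.0], [594.0, 300.0, 12.0], [591.0, 298.0, 10.0]]
side mat [array([ 514. , -310.7]), array([237.9, 139.2]), np.float64(2.9)] 3.229592486748743
wrist radio [array([524.9, -15.4]), array([109.7,  55. ]), np.float64(88.0)]
wrist sq [array([450.6,  13.8]), array([50.3, 50.6]), np.float64(77.9)] 1868
wrist cap [array([450.8,  14.1]), array([29.3, 29.3]), np.float64(1.6)] 128.38142163456206
wrist lid ((600.831298828125, -16.38180160522461), 33.52528381347656) 96.54183152911949
wrist round [586.  55.  40.] [609. 108.  94.]
wrist block 0
wrist bed 0 0
wrist lips []
wrist mat [array([ 512.1, -269.6]), array([237.9,  65. ]), np.float64(2.6)] 4.596136732212699
```

Measured from the three views (world mm):
- **Jar:** (600,-18)
- **Square bottle:** (450,12), yaw -11.5°
- **Radio:** (524,-17), yaw -2°
- **Mat:** (514,-310), yaw +3°
- **Cradle:** about (469,281), yaw +12°

The heights agree with the text. I'll start with the square bottle.

Request:
drive_tool([
  [-0.6,0,-3.7,0,0,0,1],
  [-0.6,0,-3.7,0,0,0,1],
  [0,2.9,0,0,5.75,0,1],
  [0,2.9,0,0,5.75,0,1],
  [0,2.9,0,0,0,0,1],
  [0,0,0,0,0,0,1],
  [0,0,0,0,0,0,1],
], newtons=35)

```text
t: 1.02
position: [451.4, 11.9, 153.1]
orientation: [-1.107, 1.355, -1.356]
contact_force: [-0.2, -0.3, -0.1]
grip_width: 85.5
```

```bash
python3 - <<'E'
from h import *
o=observe(); print(o['position'],R.from_rotvec(o['orientation']).as_matrix().round(3))
c=cam('wrist'); cv2.imwrite('pics/w1.png',c['image'])
E
```

```text
[451.44002776  11.9324268  153.14731264] [[-0.199  0.001  0.98 ]
 [-0.98  -0.    -0.199]
 [-0.    -1.     0.001]]
```

View pics/w1.png

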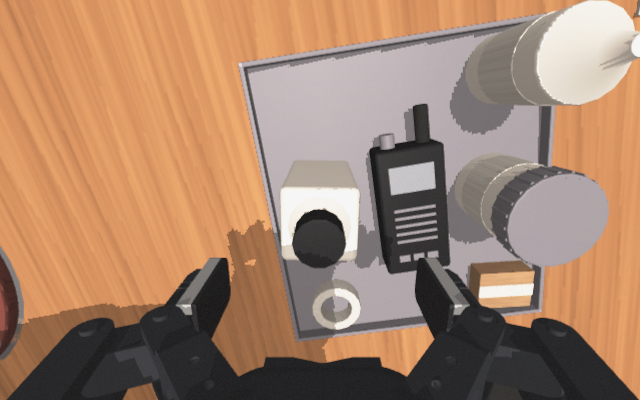

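The bottle at (320,210) is square to the image and centred between the fingers at x about 228 and 415. I'll descend and grip.

Request:
drive_tool([
  [0,2.7,0,0,0,0,1],
  [0,2.7,0,0,0,0,1],
  [0,2.7,0,0,0,0,1],
  [0,0,0,0,0,0,1],
  [0,0,0,0,0,0,0],
  [0,0,0,0,0,0,0],
  [0,0,0,0,0,0,0],
  [0,0,0,0,0,0,0],
  [0,0,0,0,0,0,0],
  [0,0,0,0,0,0,0],
], newtons=35)

```text
t: 2.33
position: [451.7, 11.9, 72.5]
orientation: [-1.106, 1.354, -1.356]
contact_force: [-1.8, 0.8, 7.4]
grip_width: 49.6
```

Request:
drive_tool([
  [0,-1.5,0,0,0,0,0],
  [0,-2.5,0,0,0,0,0],
  [0,-2.5,0,0,0,0,0],
  [1.5,0,0.3,0,0,0,0],
  [3,0,0.65,0,0,0,0],
  [3,0,0.65,0,0,0,0],
  [3,0,0.65,0,0,0,0],
  [3,0,0.65,0,0,0,0],
  [3,0,0.65,0,0,0,0],
  [3,0,0.65,0,0,0,0],
  [3,0,0.65,0,0,0,0],
  [3,0,0.65,0,0,0,0],
  [3,0,0.65,0,0,0,0],
  [2,0,0.4,0,0,0,0],
  [0,0,0,0,0,0,0],
  [0,2,0,0,0,0,0],
  [0,2,0,0,0,0,0],
  [0,1.5,0,0,0,0,0],
  [0,0,0,0,0,0,0],
])

```text
t: 4.7
position: [453.6, -298.8, 80.3]
orientation: [-1.108, 1.357, -1.353]
contact_force: [-0.1, 0.1, -2.4]
grip_width: 49.8
```

```bash
python3 - <<'E'
from h import *
o=observe(); print(o['t'],o['position'],o['contact_force'],o['grip_width'])
c=cam('side'); cv2.imwrite('pics/s2.png',c['image'])
E
```

```text
4.7 [ 453.64257943 -298.76265556   80.28336609] [-0.0665061   0.12746662 -2.42291662] 49.77557021656617
```

View pics/s2.png

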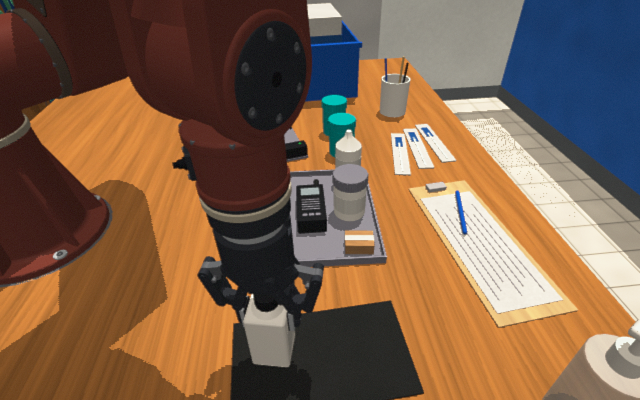

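The bottle hangs upright over the left part of the mat at (270,335). I'll lower it the last 8 mm and release.

Request:
drive_tool([
  [0,0.4,0,0,0,0,0],
  [0,0.3,0,0,0,0,0],
  [0,0.1,0,0,0,0,0],
  [0,0,0,0,0,0,0],
  [0,0,0,0,0,0,0],
])

```text
t: 5.38
position: [454.4, -300.0, 73.4]
orientation: [-1.107, 1.355, -1.356]
contact_force: [0.1, 0.7, -3.1]
grip_width: 49.8
```

Request:
drive_tool([
  [0,0.1,0,0,0,0,0],
  [0,0,0,0,0,0,0],
  [0,0,0,0,0,0,0.3],
  [0,0,0,0,0,0,0.75],
  [0,0,0,0,0,0,1],
  [0,0,0,0,0,0,1],
  [0,0,0,0,0,0,1],
  [0,0,0,0,0,0,1],
  [0,-2,0,0,0,0,1],
  [0,-3,0,0,0,0,1],
  [0,-3,0,0,0,0,1],
  [0,-3,0,0,-5.75,0,1],
  [0,0,0,0,-5.75,0,1],
  [0,0,0,0,0,0,1],
])

```text
t: 7.12
position: [454.4, -299.9, 182.5]
orientation: [-1.209, 1.209, -1.21]
contact_force: [-0.2, -0.2, 0.0]
grip_width: 85.7
```

```bash
python3 - <<'E'
from h import *
o=observe(); print(o['t'],o['position'],o['orientation'],o['grip_width'])
c=cam('wrist'); cv2.imwrite('pics/w3.png',c['image'])
E
```

```text
7.125 [ 454.41168114 -299.94860068  182.51207552] [-1.20887301  1.20934134 -1.20999938] 85.66657312341762
```

View pics/w3.png

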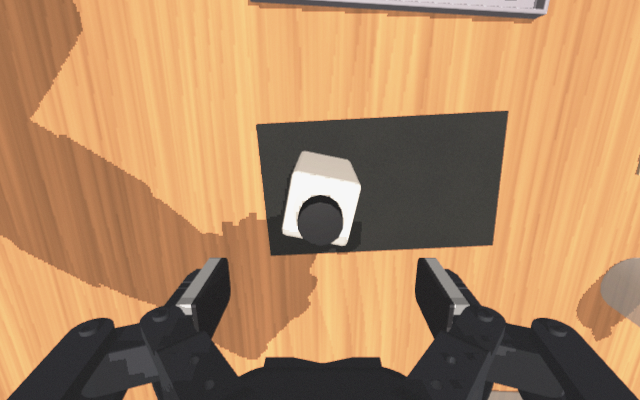

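The bottle stands upright on the mat at (320,200). Jar next.

Request:
drive_tool([
  [-1.6,0,0.8,0,0,0,1],
  [-2.9,0,1.5,0,0,0,1],
  [-2.9,0,1.5,0,0,0,1],
  [-2.9,0,1.5,0,0,0,1],
  [-2.9,0,1.5,0,0,0,1],
  [-2.9,0,1.5,0,0,0,1],
  [-2.9,0,1.5,0,0,0,1],
  [-2.9,0,1.5,0,0,0,1],
  [-2.9,0,1.5,0,0,0,1],
  [-2.4,0,1.3,0,0,0,1],
  [-1,0,0.5,0,0,0,1],
  [0,1.3,0,0,0,0,1],
  [0,2,0,0,0,0,1],
  [0,0,0,0,0,0,1],
  [0,0,0,0,0,0,1],
])

```text
t: 9.05
position: [600.2, -18.6, 149.5]
orientation: [-1.209, 1.21, -1.21]
contact_force: [-0.1, -0.2, 0.5]
grip_width: 85.3
```

```bash
python3 - <<'E'
from h import *
o=observe(); print(o['t'],o['position'],o['orientation'],o['grip_width'])
c=cam('wrist'); cv2.imwrite('pics/w4.png',c['image'])
P=depthpts(c); m=(abs(P[...,0]-600)<45)&(abs(P[...,1]+17)<45)&(P[...,2]>92)&(P[...,2]<101)
print(cv2.minEnclosingCircle(P[m][:,:2].astype(np.float32)))
E
```

```text
9.05 [600.18873035 -18.57920614 149.50312724] [-1.20889734  1.20995715 -1.20995415] 85.3024868797045
((600.69970703125, -16.34864616394043), 33.5355110168457)
```

View pics/w4.png

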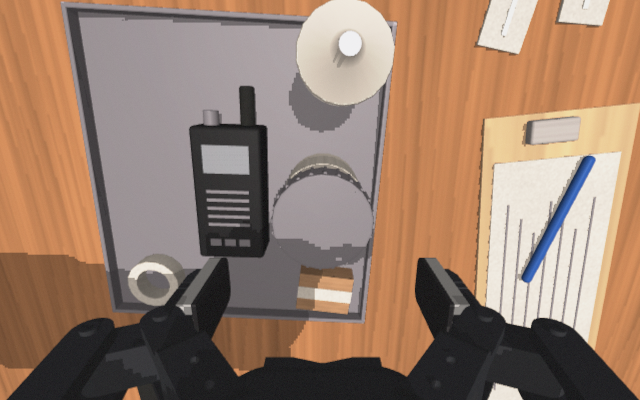

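The lid at (322,215) is centred between the fingers, clear of the round bottle (345,50) and the carton (326,288). I'll descend and grip.

Request:
drive_tool([
  [0,2.5,0,0,0,0,1],
  [0,2.5,0,0,0,0,1],
  [0,2.5,0,0,0,0,1],
  [0,0.4,0,0,0,0,1],
  [0,0,0,0,0,0,1],
  [0,0,0,0,0,0,0],
  [0,0,0,0,0,0,0],
  [0,0,0,0,0,0,0],
  [0,0,0,0,0,0,0],
  [0,0,0,0,0,0,0],
])

```text
t: 10.35
position: [601.1, -18.1, 71.7]
orientation: [-1.208, 1.208, -1.21]
contact_force: [-2.0, 0.1, 5.8]
grip_width: 64.1
```

```bash
python3 - <<'E'
from h import *
o=observe(); print(o['t'],o['position'],o['contact_force'],o['grip_width'])
c=cam('scene'); cv2.imwrite('pics/c5.png',cv2.resize(c['image'][60:280,200:420],None,fx=2.7,fy=2.7))
E
```

```text
10.35 [601.081609   -18.07424692  71.73404478] [-2.04491914  0.10281673  5.81190972] 64.0600863031131
```

View pics/c5.png

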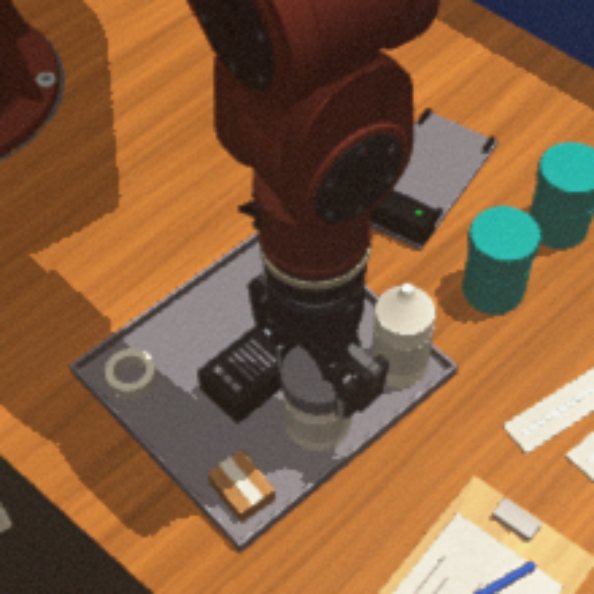

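Request:
drive_tool([
  [0,-1.5,0,0,0,0,0],
  [0,-2.5,0,0,0,0,0],
  [0,-2.5,0,0,0,0,0],
  [1.4,0,-0.1,0,0,0,0],
  [3,0,-0.3,0,0,0,0],
  [3,0,-0.3,0,0,0,0],
  [3,0,-0.3,0,0,0,0],
  [3,0,-0.3,0,0,0,0],
  [3,0,-0.3,0,0,0,0],
  [3,0,-0.3,0,0,0,0],
  [3,0,-0.3,0,0,0,0],
  [3,0,-0.3,0,0,0,0],
  [2,0,-0.2,0,0,0,0],
  [1,0,0,0,0,0,0],
  [0,0,0,0,0,0,0],
  [0,2,0,0,0,0,0],
  [0,2,0,0,0,0,0],
  [0,1.6,0,0,0,0,0],
  [0,0,0,0,0,0,0],
])

```text
t: 12.78
position: [572.7, -300.7, 78.1]
orientation: [-1.21, 1.211, -1.207]
contact_force: [0.2, -0.3, -2.3]
grip_width: 63.9
```

```bash
python3 - <<'E'
from h import *
o=observe(); print(o['t'],o['position'],o['contact_force'],o['grip_width'])
c=cam('side'); cv2.imwrite('pics/s6.png',c['image'])
E
```

```text
12.775 [ 572.70941498 -300.74754779   78.06512918] [ 0.18814017 -0.28132434 -2.30113473] 63.85813426790286
```

View pics/s6.png

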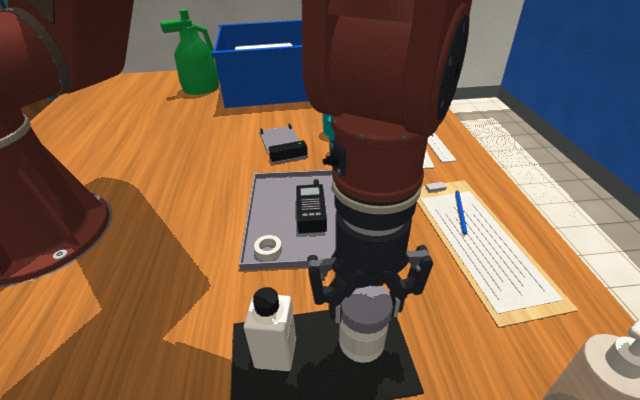

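The jar hangs upright over the mat at (365,325), and the bottle stands at (270,330). I'll lower it.

Request:
drive_tool([
  [0,0.3,0,0,0,0,0],
  [0,0.3,0,0,0,0,0],
  [0,0.15,0,0,0,0,0],
  [0,0,0,0,0,0,0],
  [0,0,0,0,0,0,0],
])

```text
t: 13.45
position: [573.4, -302.0, 71.9]
orientation: [-1.209, 1.209, -1.209]
contact_force: [0.6, 0.5, -1.3]
grip_width: 64.0
```

Request:
drive_tool([
  [0,0.1,0,0,0,0,0],
  [0,0,0,0,0,0,0],
  [0,0,0,0,0,0,0.85],
  [0,0,0,0,0,0,1],
  [0,0,0,0,0,0,1],
  [0,0,0,0,0,0,1],
  [0,0,0,0,0,0,1],
  [0,-2,0,0,0,0,1],
  [0,-3,0,0,0,0,1],
  [0,-3,0,0,0,0,1],
  [0,-3,0,0,0,0,1],
  [0,0,0,0,0,0,1],
])

```text
t: 14.95
position: [574.7, -302.8, 183.4]
orientation: [-1.208, 1.205, -1.213]
contact_force: [-0.3, 0.3, -0.3]
grip_width: 85.7
```

```bash
python3 - <<'E'
from h import *
o=observe(); print(o['t'],o['position'],o['contact_force'],o['grip_width'])
c=cam('wrist'); cv2.imwrite('pics/w7.png',c['image'])
P=depthpts(c)
def box(x0,x1,y0,y1,z0,z1): return P[(P[...,0]>x0)&(P[...,0]<x1)&(P[...,1]>y0)&(P[...,1]<y1)&(P[...,2]>z0)&(P[...,2]<z1)]
q=box(520,630,-370,-240,90,102); print('jar',cv2.minEnclosingCircle(q[:,:2].astype(np.float32)),np.median(q[:,2]))
q=box(400,505,-370,-240,122,134); print('cap',cv2.minEnclosingCircle(q[:,:2].astype(np.float32)),np.median(q[:,2]))
E
```

```text
14.95 [ 574.66906047 -302.80338612  183.38309429] [-0.31867263  0.30918222 -0.30734955] 85.73047830579107
jar ((572.8999633789062, -300.6092529296875), 33.65160369873047) 96.48371088089934
cap ((454.2137145996094, -298.4289855957031), 15.332209587097168) 128.26808034117565
```

View pics/w7.png

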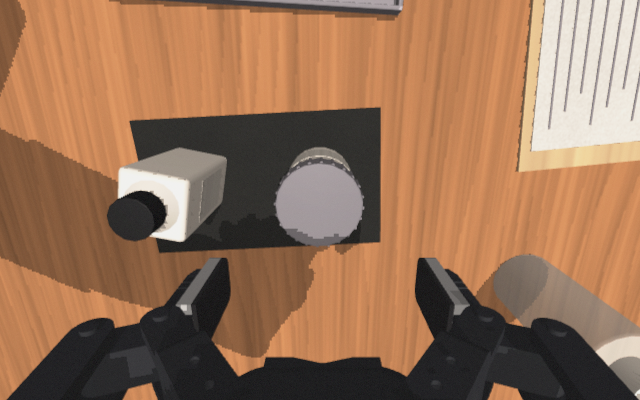

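Both stand upright on the mat: the jar at (320,205) and the bottle at (170,195). Next a look at the cradle from above.

Request:
drive_tool([
  [-1.5,-1,-0.2,0,0,0,1],
  [-3,-1,-0.5,0,0,0,1],
  [-3.2,-1,-0.6,0,0,0,1],
  [-3.2,-1,-0.6,0,0,0,1],
  [-3.2,-1,-0.6,0,0,0,1],
  [-3.2,-0.7,-0.6,0,0,0,1],
  [-3.2,0,-0.6,0,0,0,1],
  [-3.2,0,-0.6,0,0,0,1],
  [-3.2,0,-0.6,0,0,0,1],
  [-3.2,0,-0.6,0,0,0,1],
  [-3.2,0,-0.6,0,0,0,1],
  [-3.2,0,-0.6,0,0,0,1],
  [-3.2,0,-0.6,0,0,0,1],
  [-3.2,0,-0.6,0,0,0,1],
  [-3.2,0,-0.6,0,0,0,1],
  [-3.2,0,-0.6,0,0,0,1],
  [-3.2,0,-0.6,0,0,0,1],
  [-3.2,0,-0.6,0,0,0,1],
  [-1.6,0,-0.3,0,0,0,1],
  [0,0,0,0,0,0,1],
])

```text
t: 17.5
position: [466.6, 271.6, 237.5]
orientation: [-1.211, 1.208, -1.208]
contact_force: [-0.2, 0.4, 0.1]
grip_width: 85.4
```

```bash
python3 - <<'E'
from h import *
o=observe(); print(o['t'],o['position'],o['orientation'])
c=cam('wrist'); cv2.imwrite('pics/w8.png',c['image']); np.save('pics/w8.npy',c,allow_pickle=True)
E
```

```text
17.5 [466.62816191 271.61751752 237.49426635] [-1.21088742  1.20820972 -1.20785042]
```

View pics/w8.png

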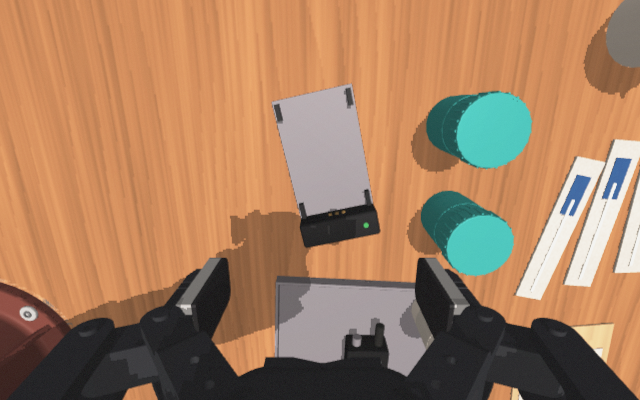

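The cradle is fully in view: bed (320,150), block (340,225) nearer the tray, open end up with the lips at (278,112) and (349,97). The turquoise jars at (470,135) and (465,235) are well to the side.

```bash
python3 - <<'E'
from h import *
c=np.load('pics/w8.npy',allow_pickle=True).item(); im=c['image'].astype(int)
P=depthpts(c)
roi=np.zeros((400,640),bool); roi[75:250,260:390]=1
bed=roi&((im.max(2)-im.min(2))<35)&(P[...,2]>3)&(P[...,2]<12)&(im.max(2)>80)
bed=cv2.morphologyEx(bed.astype(np.uint8),cv2.MORPH_OPEN,np.ones((3,3)))
n,L,S,_=cv2.connectedComponentsWithStats(bed); k=1+S[1:,4].argmax(); v,u=np.nonzero(L==k)
q=plane(c,u,v,6.)[:,:2]; r=cv2.minAreaRect(q.astype(np.float32)); print('bed',r,np.median(P[L==k][:,2])); print(cv2.boxPoints(r).round(1))
m=roi&(P[...,2]>24)&(P[...,2]<42); q=P[m]; q=q[q[:,2]>30]; r2=cv2.minAreaRect(q[:,:2].astype(np.float32)); print('block',r2,np.median(q[:,2]),cv2.boxPoints(r2).round(1))
lip=roi&(im.max(2)<75)&(P[...,2]<22); n,L,S,ce=cv2.connectedComponentsWithStats(lip.astype(np.uint8))
th=np.radians(12)
for i in range(1,n):
    if S[i,4]>15: 
        w=P[L==i]; w=w[w[:,2]>9]; 
        if len(w)>5:
            print('lip',S[i],w[:,:2].mean(0).round(1),'z',np.median(w[:,2]).round(1))
E
```

```text
bed ((469.2481384277344, 288.802734375), (89.44129180908203, 138.19354248046875), 12.326250076293945) 6.597351586827301
[[410.8 346.8]
 [440.3 211.8]
 [527.7 230.8]
 [498.2 365.9]]
block ((487.18267822265625, 207.51431274414062), (89.84939575195312, 29.762256622314453), 12.372095108032227) 34.50111822968006 [[440.1 212.4]
 [446.5 183.4]
 [534.3 202.6]
 [527.9 231.7]]
lip [346  89   6  16  62] [495.  352.5] z 14.7
lip [275 105   7  16  64] [419.2 335.7] z 14.6
lip [299 190  75  32 402] [483.2 224.8] z 14.7
```

Request:
drive_tool([
  [1.4,0,0.3,0,0,0,1],
  [3,0,0.6,0,0,0,1],
  [3,0,0.6,0,0,0,1],
  [3,0,0.6,0,0,0,1],
  [3,0,0.6,0,0,0,1],
  [3,0,0.6,0,0,0,1],
  [3,0,0.6,0,0,0,1],
  [3,0,0.6,0,0,0,1],
  [3,0,0.6,0,0,0,1],
  [2.4,0,0.5,0,0,0,1],
  [1,0,0.2,0,2,0,1],
  [0,2.5,0,0,0,0,1],
  [0,3,0,0,0,0,1],
  [0,3,0,0,0,0,1],
  [0,3,0,0,0,0,1],
  [0,1.5,0,0,0,0,1],
  [0,0,0,0,0,0,1],
  [0,0,0,0,0,0,1],
])

```text
t: 19.8
position: [526.1, -17.1, 108.8]
orientation: [-1.191, 1.234, -1.236]
contact_force: [0.2, -0.4, 0.3]
grip_width: 85.3
```

```bash
python3 - <<'E'
from h import *
o=observe(); print(o['t'],o['position'],R.from_rotvec(o['orientation']).as_matrix().round(3)[:,2])
c=cam('wrist'); cv2.imwrite('pics/w9.png',c['image'])
P=depthpts(c); m=((P[...,0]>485)&(P[...,0]<560)&(P[...,1]<45)&(P[...,1]>-90)&(P[...,2]>33)&(P[...,2]<45)).astype(np.uint8)
m=cv2.morphologyEx(m,cv2.MORPH_OPEN,np.ones((5,5)))>0; print(cv2.minAreaRect(P[m][:,:2].astype(np.float32)),np.median(P[m][:,2]))
E
```

```text
19.8 [526.06986154 -17.13228616 108.83752589] [ 0.999 -0.035  0.001]
((524.6499633789062, -15.356391906738281), (109.47228240966797, 55.10605239868164), 88.12006378173828) 38.58613181747353
```

View pics/w9.png

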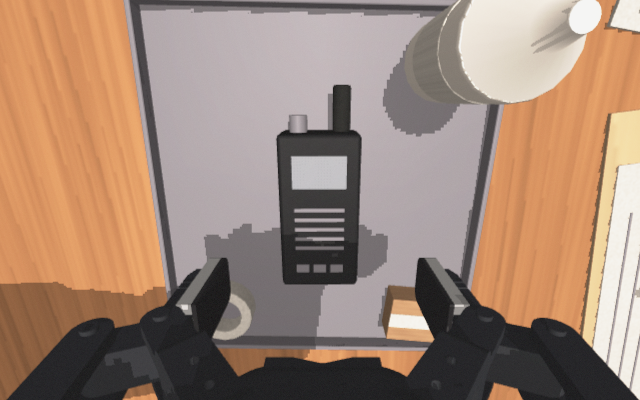

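The radio at (320,205) is face up, antenna up at (342,105), with both sides free. I'll descend and grip.

Request:
drive_tool([
  [0,2.5,-0.15,0,0,0,1],
  [0,2.5,0,0,0,0,1],
  [0,2.2,0,0,0,0,1],
  [0,1.3,0,0,0,0,1],
  [0,0.8,0,0,0,0,1],
  [0,0,0,0,0,0,1],
  [0,0,0,0,0,0,0],
  [0,0,0,0,0,0,0],
  [0,0,0,0,0,0,0],
  [0,0,0,0,0,0,0],
  [0,0,0,0,0,0,0],
  [0,0,0,0,0,0,0],
], newtons=40)

```text
t: 21.35
position: [524.5, -17.0, 15.5]
orientation: [-1.192, 1.234, -1.236]
contact_force: [-0.2, 0.7, 5.7]
grip_width: 54.4
```

Request:
drive_tool([
  [0,-1.5,0,0,0,0,0],
  [0,-2.5,0,0,0,0,0],
  [0,-2.5,0,0,0,0,0],
  [0,-1,-1.5,0,0,0,0],
  [-1.5,0,-2.5,0,0,0,0],
  [-3,0,-2.4,0,0,0,0],
  [-3,0,0,0,0,0,0],
  [-3,0,0,0,0,0,0],
  [-3,0,0,0,0,0,0],
  [-3,0,0,0,0,0,0],
  [-3,0,0,0,0,0,0],
  [-3,0,0,0,0,0,0],
  [-3,0,0,0,0,0,0],
  [-2.4,0,0,0,0,0,0],
  [-2,0,0,0,-4,0,0],
  [0,0,0,0,-6,0,0],
  [0,0,0,0,-4.3,0,0],
  [0,0,0,0,0,0,0],
  [0,0,0,0,0,0,0],
])

```text
t: 23.72
position: [470.0, 283.9, 89.7]
orientation: [-1.303, 1.05, -1.05]
contact_force: [0.5, -0.5, -1.7]
grip_width: 54.3
```

```bash
python3 - <<'E'
from h import *
o=observe(); print(o['t'],o['position'],R.from_rotvec(o['orientation']).as_matrix().round(3)[:,2],o['contact_force'],o['grip_width'])
c=cam('wrist'); cv2.imwrite('pics/w10.png',c['image'])
c=cam('scene'); cv2.imwrite('pics/c10.png',cv2.resize(c['image'][60:210,270:470],None,fx=3,fy=3))
E
```

```text
23.725 [470.04724092 283.94064337  89.72401033] [ 0.977  0.212 -0.   ] [ 0.54946846 -0.45650154 -1.67226687] 54.28849188070662
```

View pics/w10.png

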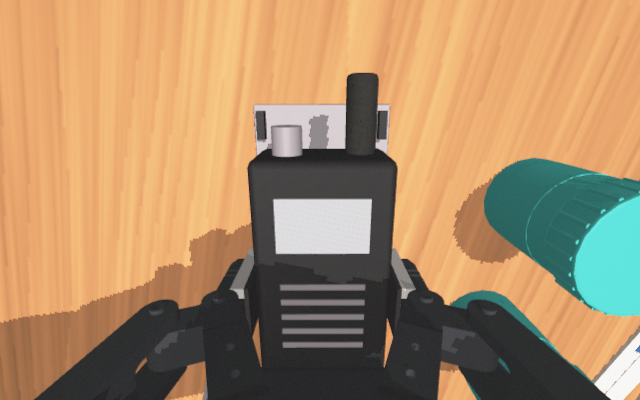

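View pics/c10.png

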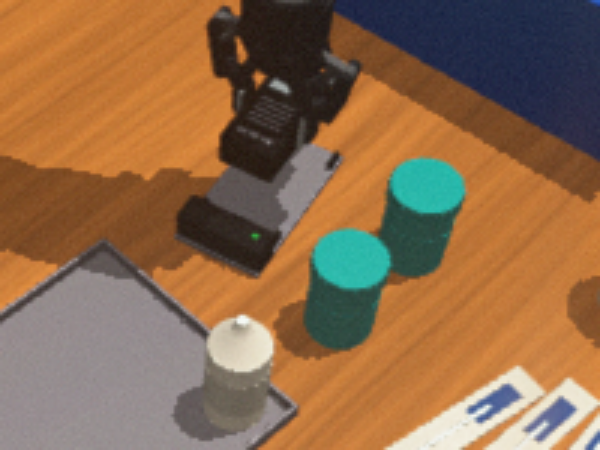

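The radio is lined up over the cradle: bed end and lips symmetric at x 262 and 383, antenna out of the open end. I'll lower it.

Request:
drive_tool([
  [0,2,0,0,0,0,0],
  [0,2,0,0,0,0,0],
  [0,1.5,0,0,0,0,0],
  [0,0.8,0,0,0,0,0],
  [0,0.3,0,0,0,0,0],
  [0,0.3,0,0,0,0,0],
  [0,0.2,0,0,0,0,0],
  [0,0,0,0,0,0,0],
  [0,0,0,0,0,0,0],
])

```text
t: 24.95
position: [470.5, 284.2, 19.0]
orientation: [-1.303, 1.049, -1.05]
contact_force: [-0.3, 0.3, -1.8]
grip_width: 54.4
```

Request:
drive_tool([
  [0,0.1,0,0,0,0,0],
  [0,0.1,0,0,0,0,0],
  [0,0,0,0,0,0,0],
])

```text
t: 25.32
position: [470.5, 284.2, 17.5]
orientation: [-1.303, 1.049, -1.05]
contact_force: [-4.0, -1.0, 7.3]
grip_width: 54.3
```

Contact made, so I'll release and rise.

Request:
drive_tool([
  [0,0,0,0,0,0,0.8],
  [0,0,0,0,0,0,1],
  [0,0,0,0,0,0,1],
  [0,0,0,0,0,0,1],
  [0,-1,0,0,0,0,1],
  [0,-3,0,0,0,0,1],
  [0,-3,0,0,0,0,1],
  [0,-3,0,0,0,0,1],
  [0,-3,0,0,6,0,1],
  [0,-3,0,0,6.3,0,1],
  [0,-2,0,0,0,0,1],
  [0,0,0,0,0,0,1],
  [0,0,0,0,0,0,1],
])

```text
t: 26.95
position: [470.0, 284.0, 196.3]
orientation: [-1.21, 1.209, -1.209]
contact_force: [-0.7, -0.4, -0.9]
grip_width: 85.4
```

```bash
python3 - <<'E'
from h import *
o=observe(); print(o['t'],o['position'],R.from_rotvec(o['orientation']).as_matrix().round(3)[:,2])
c=cam('wrist'); cv2.imwrite('pics/w11.png',c['image']); s=cam('scene')
def rad(c):
    P=depthpts(c); m=((P[...,0]>420)&(P[...,0]<530)&(P[...,1]<345)&(P[...,1]>222)&(P[...,2]>37.5)&(P[...,2]<45)).astype(np.uint8)
    m=cv2.morphologyEx(m,cv2.MORPH_OPEN,np.ones((5,5)))>0; q=P[m]; A=np.c_[q[:,:2],np.ones(len(q))]; k=np.linalg.lstsq(A,q[:,2],rcond=None)[0]
    print(cv2.minAreaRect(q[:,:2].astype(np.float32)),np.median(q[:,2]),'tilt',k[:2])
rad(c)
m=None; rad(s)
P=depthpts(c); m=(P[...,2]>30)&(P[...,2]<37.3)&(P[...,1]<240)&(P[...,1]>165)&(P[...,0]>430)&(P[...,0]<540); print('block',cv2.minAreaRect(P[m][:,:2].astype(np.float32)))
E
```

```text
26.95 [469.98977172 283.99052403 196.33227311] [ 1.     0.    -0.001]
((471.0372619628906, 285.69427490234375), (54.92359161376953, 109.6368408203125), 12.340845108032227) 40.60068465438769 tilt [-0.00047411 -0.00048285]
((469.81683349609375, 281.4573669433594), (44.68510055541992, 104.07345581054688), 17.167139053344727) 40.12109931418888 tilt [ 0.02161696 -0.00213172]
block ((486.1103515625, 213.13925170898438), (90.4198989868164, 42.48258590698242), 10.766290664672852)
```

View pics/w11.png

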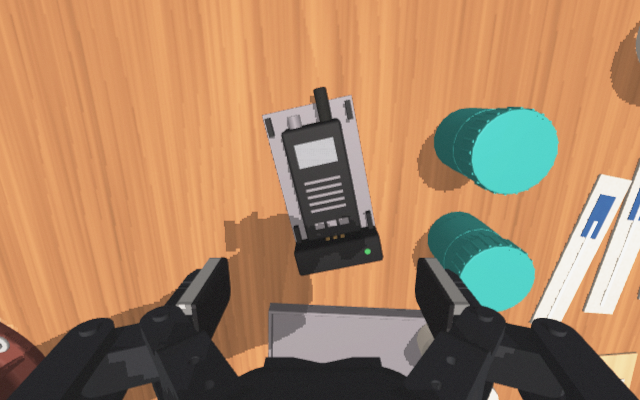

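The radio lies flat in the cradle, within about 1 mm and 0.1° of its place by the same camera, antenna at (322,103) out of the open end. Now I'll return the bottle.

Request:
drive_tool([
  [1.5,0,0,0,0,0,1],
  [3,0,0,0,0,0,1],
  [3.2,0,-0.1,0,0,0,1],
  [3.2,0,-0.1,0,0,0,1],
  [3.2,0,-0.1,0,0,0,1],
  [3.2,0,-0.1,0,0,0,1],
  [3.2,0,-0.1,0,0,0,1],
  [3.2,0,-0.1,0,0,0,1],
  [3.2,0,-0.1,0,0,0,1],
  [3.2,0,-0.1,0,0,0,1],
  [3.2,0,-0.1,0,0,0,1],
  [3.2,0,-0.1,0,0,0,1],
  [3.2,0,-0.1,0,0,0,1],
  [3.2,0,-0.1,0,0,0,1],
  [3.2,0,-0.1,0,0,0,1],
  [3.2,0,-0.1,0,0,0,1],
  [3.2,0,-0.1,0,0,0,1],
  [3.2,0,-0.1,0,0,0,1],
  [2.7,0,0,0,0,0,1],
  [0,0,0,0,0,0,1],
])

```text
t: 29.55
position: [453.3, -301.6, 196.2]
orientation: [-1.208, 1.212, -1.211]
contact_force: [0.1, -0.2, 0.3]
grip_width: 85.7
```

Request:
drive_tool([
  [0,0,0,0,5.75,0,1],
  [0,0,0,0,5.75,0,1],
  [0,2,0,0,0,0,1],
  [0,2,0,0,0,0,1],
  [0,0,0,0,0,0,1],
  [0,0,0,0,0,0,1],
])

```text
t: 30.3
position: [454.3, -299.7, 157.4]
orientation: [-1.108, 1.355, -1.356]
contact_force: [0.2, 0.6, 0.2]
grip_width: 85.4
```

```bash
python3 - <<'E'
from h import *
o=observe(); print(o['t'],o['position'],R.from_rotvec(o['orientation']).as_matrix().round(3)[:,2])
c=cam('wrist'); cv2.imwrite('pics/w12.png',c['image'])
E
```

```text
30.3 [ 454.30756088 -299.67038681  157.39755251] [ 0.98  -0.199  0.   ]
```

View pics/w12.png

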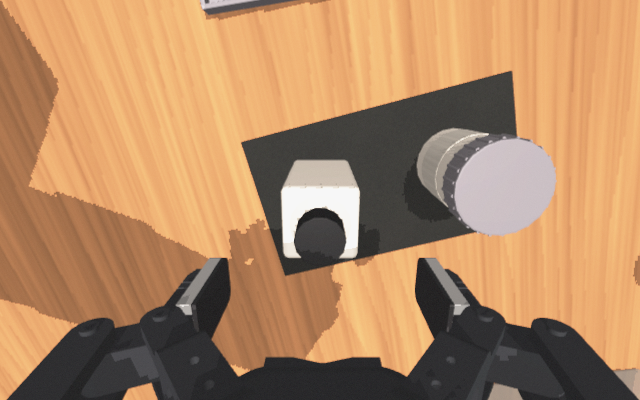

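The bottle (320,210) is square and centred between the fingers, and the jar (505,185) is clear. I'll grip it and carry it back.

Request:
drive_tool([
  [0,2.8,0,0,0,0,1],
  [0,2.8,0,0,0,0,1],
  [0,2.4,0,0,0,0,1],
  [0,0.4,0,0,0,0,1],
  [0,0,0,0,0,0,1],
  [0,0,0,0,0,0,0],
  [0,0,0,0,0,0,0],
  [0,0,0,0,0,0,0],
  [0,0,0,0,0,0,0],
  [0,0,0,0,0,0,0],
  [0,0,0,0,0,0,0],
], newtons=35)

```text
t: 31.72
position: [454.6, -300.1, 73.7]
orientation: [-1.107, 1.355, -1.356]
contact_force: [-1.0, 0.5, 5.7]
grip_width: 49.4
```

Request:
drive_tool([
  [0,-1.5,0,0,0,0,0],
  [0,-2.5,0,0,0,0,0],
  [0,-2.5,0,0,0,0,0],
  [-1.5,0,-0.3,0,0,0,0],
  [-3,0,-0.64,0,0,0,0],
  [-3,0,-0.64,0,0,0,0],
  [-3,0,-0.64,0,0,0,0],
  [-3,0,-0.64,0,0,0,0],
  [-3,0,-0.64,0,0,0,0],
  [-3,0,-0.64,0,0,0,0],
  [-3,0,-0.64,0,0,0,0],
  [-3,0,-0.64,0,0,0,0],
  [-3,0,-0.64,0,0,0,0],
  [-2,0,-0.4,0,0,0,0],
  [0,0,0,0,0,0,0],
  [0,2,0,0,0,0,0],
  [0,2,0,0,0,0,0],
  [0,1.5,0,0,0,0,0],
  [0,0,0,0,0,0,0],
  [0,0,0,0,0,0,0],
])

```text
t: 34.22
position: [451.9, 11.7, 83.1]
orientation: [-1.107, 1.356, -1.356]
contact_force: [0.1, 0.4, -2.2]
grip_width: 49.4
```

Request:
drive_tool([
  [0,0.4,0,0,0,0,0],
  [0,0.3,0,0,0,0,0],
  [0,0.2,0,0,0,0,0],
  [0,0,0,0,0,0,0],
  [0,0,0,0,0,0,0],
])

```text
t: 34.85
position: [451.9, 11.9, 73.8]
orientation: [-1.107, 1.355, -1.356]
contact_force: [-0.3, -0.4, -2.0]
grip_width: 49.5
```

Request:
drive_tool([
  [0,0.1,0,0,0,0,0],
  [0,0,0,0,0,0,0],
  [0,0,0,0,0,0,0.7],
  [0,0,0,0,0,0,1],
  [0,0,0,0,0,0,1],
  [0,0,0,0,0,0,1],
  [0,0,0,0,0,0,1],
  [0,-2,0,0,0,0,1],
  [0,-3,0,0,0,0,1],
  [0,-3,0,0,0,0,1],
  [0,-3,0,0,-5.75,0,1],
  [0,0,0,0,-5.75,0,1],
  [0,0,0,0,0,0,1],
])

```text
t: 36.48
position: [451.9, 11.9, 183.0]
orientation: [-1.209, 1.209, -1.21]
contact_force: [0.7, -0.4, 0.8]
grip_width: 85.6
```

```bash
python3 - <<'E'
from h import *
o=observe(); print(o['t'],o['position'])
c=cam('wrist'); cv2.imwrite('pics/w13.png',c['image'])
P=depthpts(c)
def box(x0,x1,y0,y1,z0,z1): return P[(P[...,0]>x0)&(P[...,0]<x1)&(P[...,1]>y0)&(P[...,1]<y1)&(P[...,2]>z0)&(P[...,2]<z1)]
q=box(400,505,-40,70,122,134); print('cap',cv2.minEnclosingCircle(q[:,:2].astype(np.float32)),np.median(q[:,2]))
q=box(400,505,-40,70,60,103); print('sq',cv2.minAreaRect(q[:,:2].astype(np.float32)))
E
```

```text
36.475 [451.91896394  11.90767568 182.96468782]
cap ((451.4329833984375, 13.719937324523926), 15.076838493347168) 128.40690864981516
sq ((451.4822692871094, 14.101726531982422), (49.53544998168945, 50.101104736328125), 78.41812133789062)
```

View pics/w13.png

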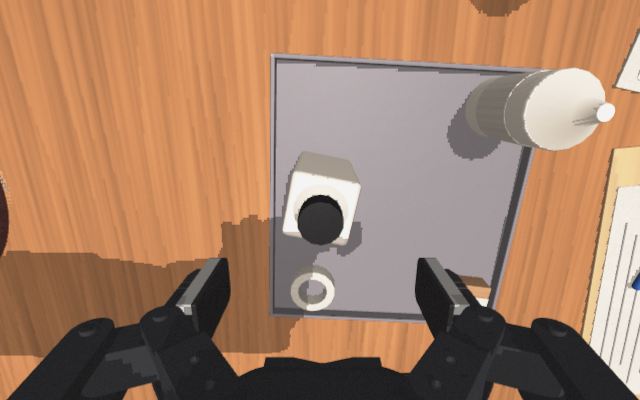

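The bottle is back at (320,200), within 1 mm of its start by the wrist camera. Now the jar.

Request:
drive_tool([
  [1.4,0,0.5,0,0,0,1],
  [3,0,1.2,0,0,0,1],
  [3,0,1.2,0,0,0,1],
  [3,0,1.2,0,0,0,1],
  [3,0,1.2,0,0,0,1],
  [3,0,1.2,0,0,0,1],
  [3,0,1.2,0,0,0,1],
  [3,0,1.2,0,0,0,1],
  [3,0,1.2,0,0,0,1],
  [3,0,1.2,0,0,0,1],
  [2,0,0.7,0,0,0,1],
  [1,0,0.2,0,0,0,1],
  [0,1.5,0,0,0,0,1],
  [0,2,0,0,0,0,1],
  [0,0,0,0,0,0,1],
  [0,0,0,0,0,0,1],
])

```text
t: 38.52
position: [573.8, -301.6, 148.1]
orientation: [-1.209, 1.209, -1.209]
contact_force: [-0.0, -0.9, -0.2]
grip_width: 85.3
```

```bash
python3 - <<'E'
from h import *
o=observe(); print(o['t'],o['position'])
c=cam('wrist'); cv2.imwrite('pics/w14.png',c['image'])
P=depthpts(c); q=P[(abs(P[...,0]-573)<45)&(abs(P[...,1]+300)<45)&(P[...,2]>92)&(P[...,2]<101)]
print(cv2.minEnclosingCircle(q[:,:2].astype(np.float32)))
E
```

```text
38.525 [ 573.82511126 -301.58088734  148.0595729 ]
((573.1387939453125, -300.5443420410156), 33.522403717041016)
```

View pics/w14.png

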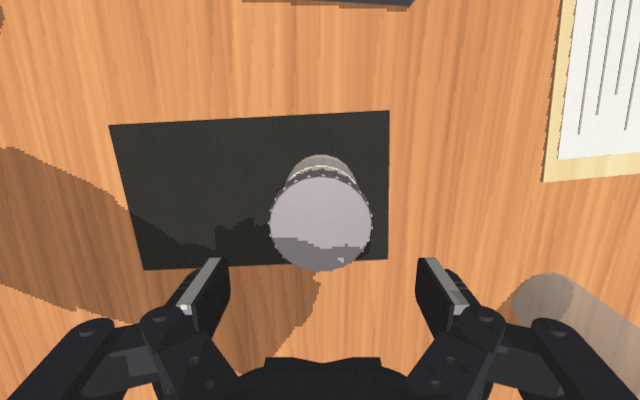

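The jar lid at (321,225) is centred between the fingers. I'll grip it and carry it back.

Request:
drive_tool([
  [0,2.5,0,0,0,0,1],
  [0,2.5,0,0,0,0,1],
  [0,2.3,0,0,0,0,1],
  [0,0.4,0,0,0,0,1],
  [0,0,0,0,0,0,1],
  [0,0,0,0,0,0,0],
  [0,0,0,0,0,0,0],
  [0,0,0,0,0,0,0],
  [0,0,0,0,0,0,0],
  [0,0,0,0,0,0,0],
])

```text
t: 39.83
position: [574.4, -302.6, 72.2]
orientation: [-1.209, 1.208, -1.211]
contact_force: [-1.1, -0.1, 6.5]
grip_width: 64.0
```

Request:
drive_tool([
  [0,-1.5,0,0,0,0,0],
  [0,-2.5,0,0,0,0,0],
  [0,-2.5,0,0,0,0,0],
  [-1.4,0,0.1,0,0,0,0],
  [-3,0,0.3,0,0,0,0],
  [-3,0,0.3,0,0,0,0],
  [-3,0,0.3,0,0,0,0],
  [-3,0,0.3,0,0,0,0],
  [-3,0,0.3,0,0,0,0],
  [-3,0,0.3,0,0,0,0],
  [-3,0,0.3,0,0,0,0],
  [-3,0,0.3,0,0,0,0],
  [-2,0,0.2,0,0,0,0],
  [-1,0,0,0,0,0,0],
  [0,0,0,0,0,0,0],
  [0,2,0,0,0,0,0],
  [0,2,0,0,0,0,0],
  [0,1.5,0,0,0,0,0],
  [0,0,0,0,0,0,0],
  [0,0,0,0,0,0,0],
])

```text
t: 42.32
position: [601.3, -18.4, 81.4]
orientation: [-1.209, 1.209, -1.21]
contact_force: [-0.3, -1.1, -2.5]
grip_width: 64.0
```

Request:
drive_tool([
  [0,0.4,0,0,0,0,0],
  [0,0.2,0,0,0,0,0],
  [0,0.2,0,0,0,0,0],
  [0,0,0,0,0,0,0],
  [0,0,0,0,0,0,0],
])

```text
t: 42.95
position: [600.9, -18.1, 72.8]
orientation: [-1.209, 1.209, -1.209]
contact_force: [0.4, -0.3, -2.8]
grip_width: 64.2
```

Request:
drive_tool([
  [0,0.1,0,0,0,0,0],
  [0,0.05,0,0,0,0,0],
  [0,0,0,0,0,0,0],
  [0,0,0,0,0,0,0.85],
  [0,0,0,0,0,0,1],
  [0,0,0,0,0,0,1],
  [0,0,0,0,0,0,1],
  [0,0,0,0,0,0,1],
  [0,-2,0,0,0,0,1],
  [0,-3,0,0,0,0,1],
  [0,-3,0,0,0,0,1],
  [0,-3,0,0,0,0,1],
  [0,-3,-1.5,0,0,0,1],
  [0,-3,-3,0,0,0,1],
  [0,0,-3,0,0,0,1],
  [0,0,0,0,0,0,1],
  [0,0,0,0,0,0,1],
])

```text
t: 45.08
position: [526.4, -18.1, 241.4]
orientation: [-1.209, 1.209, -1.21]
contact_force: [-0.5, 0.6, -0.1]
grip_width: 85.5
```

```bash
python3 - <<'E'
from h import *
o=observe(); print(o['t'],o['position'],o['contact_force'])
def rect(q): r=cv2.minAreaRect(q[:,:2].astype(np.float32)); return np.round(r[0],1),np.round(r[1],1),round(r[2],1)
for n in ['wrist','side','scene']:
    c=cam(n); cv2.imwrite(f'pics/end_{n}.png',c['image'])
    old=np.load(f'pics/{n}0.npy',allow_pickle=True).item()
    for tag,cc in (('start',old),('now',c)):
        P=depthpts(cc)
        def box(x0,x1,y0,y1,z0,z1): return P[(P[...,0]>x0)&(P[...,0]<x1)&(P[...,1]>y0)&(P[...,1]<y1)&(P[...,2]>z0)&(P[...,2]<z1)]
        q=box(560,640,-60,25,90,103); a=cv2.minEnclosingCircle(q[:,:2].astype(np.float32))[0]
        q=box(415,490,-30,55,122,134); b=cv2.minEnclosingCircle(q[:,:2].astype(np.float32))[0] if len(q) else 0
        r=box(580,645,45,115,100,132); t=box(420,485,-140,-80,14,26); k=box(570,640,-140,-85,18,36)
        f=lambda z:z[:,:2].mean(0).round(1) if len(z) else None
        print(n,tag,'jar',np.round(a,1),'cap',np.round(b,1),'round',f(r),'tape',f(t),'carton',f(k))
    if n!='wrist':
        P=depthpts(c); m=(P[...,0]>420)&(P[...,0]<530)&(P[...,1]<345)&(P[...,1]>225)&(P[...,2]>37)&(P[...,2]<45); print('radio',rect(P[m]),np.median(P[m][:,2]))
E
```

```text
45.075 [526.38406439 -18.13212485 241.36812095] [-0.4895587   0.58872442 -0.12958619]
wrist start jar [600.8 -16.4] cap [450.7  13.4] round [609.7  82.2] tape [ 442.7 -105.1] carton [ 601.9 -112.3]
wrist now jar [600. -16.] cap [451.5  13.6] round [609.9  81.6] tape [ 442.5 -105.6] carton [ 601.9 -112.5]
side start jar [599.4 -18.8] cap [449.2  11.7] round [610.1  71.3] tape [ 441.5 -111. ] carton [ 600.3 -120.2]
side now jar [597.6 -19.2] cap [449.8  11.1] round [610.   71.4] tape [ 441.4 -111.3] carton [ 600.3 -120. ]
radio (array([469.1, 282.3]), array([ 53.7, 111.5]), 12.4) 38.34343656475221
scene start jar [599.8 -18. ] cap [451.   13.2] round [616.   76.2] tape [ 443.5 -108.1] carton [ 602.8 -116.3]
scene now jar [599.7 -16.6] cap [452.2  13.4] round [615.7  75.8] tape [ 442.7 -108.3] carton [ 603.  -116.4]
radio (array([471. , 283.7]), array([ 54.7, 110.9]), 11.8) 39.78747782020048
```

View pics/end_wrist.png

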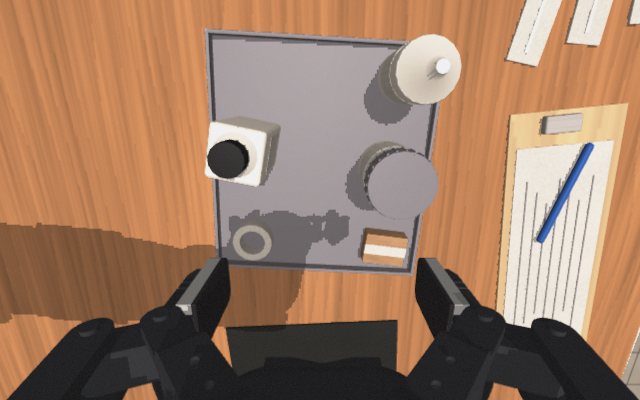

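View pics/end_scene.png

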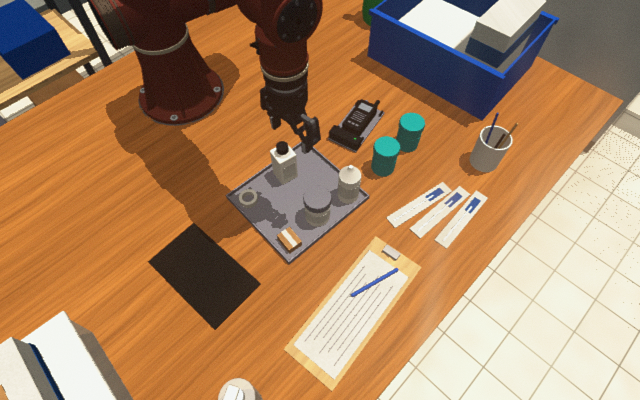

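In the closing pictures the bottle (240,155) and jar (400,183) are back in the tray, the radio is in the cradle (scene 358,122), and the gripper is clear of everything.

```bash
python3 -c "
from rig import *
print(finish_job())"
```

```text
the job is handed in; nothing more can be done
None
```

I stood the square bottle and then the jar on the mat, laid the radio face up in the cradle with its antenna out of the open end, and put both back in the tray. I handed the job in at about 45 s; no verdict was reported.

Last checks from all three cameras:
- **Jar and bottle:** each is within about 2 mm of where it started, and both stand upright.
- **Radio:** it lies flat, about 1 mm and under 1° off its place in the cradle.
- **Round bottle, tape roll and carton:** all unmoved, within 1 mm.

Nothing failed. The cameras disagreed with one another by 2–3 mm, mostly in y. For the radio and the tray positions I therefore compared readings from the same camera. One scene view taken just after I released the radio also read 17° and a slight tilt. I did not trust it because part of the radio was left out of that measurement; the final scene and side views read 11.8° and 12.4°, against 12.35° for the cradle.

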